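Hold a flanged column in the V-blocks for bolting

TASK

Get the small flanged steel column ready for a colleague to tighten its end bolts: swing the hasp off its staple and fold it right over to the far side, lift the column out of its plywood crate, and lay its barrel (either way round, never dropping it) in the pair of V-blocks, one flange beyond each block, so that it rests on both sloping sides. Then press it straight down into the V-blocks with a steady 10 to 30 N and finish while still pressing: do not let go of the push at the end. Leave the beaker, the two blue caps and the wrench where they are.

Things in the scene. Friction and masses are not known exactly. Their poses are not given: they have to be found in the camera images.
- crate: Open plywood crate fixed to the bench, 130 (x) x 270 (y) x 60 mm high, walls 10, floor top at 10 mm. Origin: centre of its underside; y along its length, -x side towards the robot. Stands left or right, turned up to 20 degrees. Two black cradles (y = +-62 mm, each 20 mm long, 40 mm high) carry the column's barrel; between them the fingers have 38 mm free on each side of the barrel.
- hasp (a joint): Angle of the steel hasp (rad): 0 = closed, level across the crate over the middle of the column, its slot over the staple; grows as its tab goes up and over to the crate's +x side; 1.57 = upright; 3.33 = folded right over, tab just above the bench, its stop. Free, light hinge (80 g, no spring): let go beyond about 1.8 it falls to the stop, before about 1.4 it falls shut.
- hasp_tab (a point): Middle of the upturned tab at the hasp's free end: 22 mm wide (crate y), 4 thick, standing 24 mm above the 22 x 3 mm strap. Closed, it is 84 mm from the crate's centre towards its -x side, 19 mm outside the wall, 77 mm above the bench. The staple, a wire loop 24 mm behind it, is 76 mm high. Easily pinched from above across its 22 mm.
- hasp_hinge (a point): Middle of the hasp's hinge pin, on the crate's +x wall, 62 mm above the bench; the pin lies along the crate's y. The tab point is 150 mm from it along the strap and 15 mm above it when closed, and swings about it.
- column: Loose stainless steel column, 0.75 kg (within 15 %). Origin: middle of its axis; its y lies along the axis; it may be rolled. Barrel 34 mm diameter, 180 mm long between two bolted flanges (56 mm diameter, 12 mm thick; nuts stand 3 mm inwards); 232 mm long in all with its fittings, one plugged blue. In the crate it lies along the crate's y, axis 40 mm above the bench, its top 5 mm under the hasp.
- vrest: Grey base plate fixed to the bench, 110 (x) x 200 (y) x 10 mm, with a pair of steel V-blocks. Origin: centre of its underside; y along the grooves. Each block 80 (x) x 32 (y) mm, centred at y = +-54 mm, top 55 mm above the bench; 90 degree groove 25 deep, 50 wide. The 76 mm gap between the blocks is free for fingers down to the plate. On the other side from the crate, turned up to 20 degrees.
- v_seat (a point): Where the column's middle lies when seated: above the centre of the base plate, 54 mm above the bench, axes as the base plate's. The barrel's top is then 71 mm above the bench. The column may be up to 20 mm off along y.
- vee_near: The sloping sides (45 degrees), of both blocks, on the base plate's -x side. Same origin and axes as the base plate.
- vee_far: The sloping sides (45 degrees), of both blocks, on the base plate's +x side. Same origin and axes as the base plate.
- beaker: Glass beaker, 66 mm across, 85 mm high, loose; origin under its centre. Leave alone.
- cap_left: Blue ribbed bottle cap, 52 mm across, 24 mm high, loose, on the robot's left; origin under its centre. Leave alone.
- cap_right: The same kind of cap on the robot's right. Leave alone.
- wrench: Small steel wrench, 150 mm long, lying flat in front of the robot; origin under its middle. Leave alone.
Things that resemble listed ones, but are neither listed nor needed, are in the scene too. Leave any turquoise or yellow look-alike of the column alone.

How it is judged:
On the way, in this order (a step that is already met when the one before it is completed fails the run):
1. the hasp is off the staple and folded right over, the column still in the crate (value of joint hasp above 2.8 rad and distance between column and crate below 0.06 m), for 0.2 s.
2. the column is lifted clear of the crate in the fingers (height (world z) of column above 0.1 m and contact force between the fingers and column above 1 N), for 0.2 s.
3. the column lies seated in both V-blocks (x of column in the frame of v_seat between -0.0025 and 0.0025 m and z of column in the frame of v_seat between -0.0025 and 0.0025 m and y of column in the frame of v_seat between -0.02 and 0.02 m and angle between the y axis of column and the y axis of vrest, either way round below 0.03 rad), for 0.2 s.
At the end, for the whole second after the job is handed in: Column at rest on the seat: 2.5 mm across and in height, 20 mm along, 0.03 rad; robot pressing: each side carries over 4 N and all the V faces together 14 to 58 N (contact forces added up; weight alone under 12.1, a push of 10 to 30 N gives 16 to 55); hasp over 2.8 rad (all of step 3 and contact force between column and vee_near above 4 N and contact force between column and vee_far above 4 N and contact force between column and vrest between 14 and 58 N and contact force between any of the fingers, the arm and column above 3 N and linear speed of column below 0.02 m/s and value of joint hasp above 2.8 rad); the arm keeps its last pose, push and grip.
It fails at once if the column is dropped: in the air, more than about 2 cm above its seat, touching nothing (height (world z) of column above 0.08 m and contact force between column and anything else below 0.01 N).
It fails at once if the beaker, a cap or the wrench is moved by more than 3 cm (distance of any of beaker, cap_left, cap_right, wrench from where it was at the start of the episode above 0.03 m).
It fails at once if the beaker is tipped (angle between beaker's own z axis and vertical above 0.5 rad).
It also fails if it takes over 72 s, if anything falls off the work surface, if the arm or the gripper's body presses on something with over 40 N, if the wrist force passes 120 N, or if a joint passes its speed limit or range.

ROBOT

A 7-joint arm with a two-finger parallel gripper is mounted at the origin on the work surface. World frame = base frame: x ahead of the robot, y to its left, z up, the work surface at z = 0. Lengths are in m, angles in rad, forces in N, time in s.
With the tool pointing down it reaches from about 0.425 to 1.025 m from the base axis. Payload 9.4 kg.
Tool frame: the origin (TCP) lies between the finger pads; the fingertips stand 11 mm ahead of it and the grasp point (between the pads) lies 8 mm behind it (nose_length is the distance from the TCP to the fingertips, in m); z points along the fingers, y is the direction in which the jaws open and shut (so a half turn about z gives the same grasp; the last joint's range is limited). The gripper opens to 85 mm and grips with 20 to 120 N. Pads are 22 mm wide; open, the fingers measure 114 mm over their backs; the gripper's body (76 mm by 85 mm) begins 54 mm behind the grasp point. The pads swing forward as they close: fully open they stand 13 mm farther back than shut.
Start: joints at [1.101, 0.599, -0.003, 1.599, 0.002, 0.943, -0.08], TCP at [0.278, -0.67, 0.242] pointing down, gripper open.
Joint ranges: [-2.57, 2.57], [-0.35, 1.97], [-1.29, 1.29], [0.11, 2.56], [-1.05, 4.19], [0.11, 1.86], [-2.63, 2.63]. Speed limits (rad/s): [2.22, 2.22, 3.01, 3.01, 3.14, 3.14, 3.14].

INTERFACE

Orientations are given as a unit quaternion [w, x, y, z].
In Python, from cell import sense, camera, hand_in, nose_length gives the robot as it stands. The module is installed in compiled form; this text tells all that it offers.
- The arm moves only by the tool carry_out, never from a script. Its argument "targets" is a list of rows, each an object of numbers: "rx", "ry", "rz": the turn, a rotation vector about the tool's x, y, z in rad; "x", "y", "z": the shift along the tool's x, y, z in cm; "jaw": the closure, from 0 (fully open) to 1 (shut). A call has 1 to 8 rows; each row is the pose to reach, as a shift and turn from the pose commanded when the call began, along the tool's axes at that moment; what a row does not reach only later rows make up. A row lasts 1/8 s, in which the tool goes at most 62.5 mm and 10.7 degrees, less where a joint would pass 70% of its speed; a pose out of reach is approached as far as the arm can. A call with a gripper value outside its range is refused whole. The fingers move at their own pace and stop on an object; the grip force is fixed at half the most. Time passes only in rows, so rows that repeat a pose let the fingers close. It gives the time, the measured TCP pose, the force and the opening at its end, in the units of the state.
- sense(): the state, without advancing time (a new reading comes with each control period).
- camera(name): name is "side" or "top" or "wrist"; returns a dict with "pixels" (480x640x3 uint8, blue, green, red), "range_z" (480x640 float32, m along the optical axis (not along the pixel's ray), 0 where there is no reading), "intrinsics" (3x3 intrinsics, pixels), "rvec" (rotation vector, rad) and "tvec" (3), from world to camera coordinates, as OpenCV has them. Camera axes: x right, y down, z forward; pixel columns grow to the right and rows downward; lengths in m; the calibration is good to about 2 mm. A picture is of the moment at which its call begins.
- hand_in(): hands the job in, once; it reports no verdict.
The state is a dict: "clock": time; "joints": joint angles; "joint_velocities": joint speeds; "joint_efforts": joint torques, N m; "eef_pos": TCP position; "eef_rot": TCP orientation; "ft_force": force on the tool from outside, world axes, zero at the start; "torque": the same for the moment, N m; "opening": finger opening in m.
Only numpy, scipy, OpenCV 4.12 (cv2) and the standard library are available. Lean on these libraries where they do the work, as an engineer would, in place of code of your own. Each camera call takes 0.05 s, during which the arm holds its last target.

## Working session

There is one attempt and no reset: what is moved stays moved. The work goes in short steps, Python scripts to look and compute and a tool call to move; the robot and the scene stay as the last step left them, time stands still between calls to the robot, and variables do not carry over. Pictures are saved under pics/ and viewed, and the job is handed in when it is done.

Besides the shell and the picture viewer there is one more tool, called after "Call:" in YAML: its name, and indented under it one key for each argument. carry_out: Moves the arm, as the interface text tells. Its arguments: {"type":"object","properties":{"targets":{"type":"array"}},"required":["targets"]}

```bash
ls; mkdir -p pics; cat > h.py <<'E'
import numpy as np, cv2
from cell import sense, camera, hand_in, nose_length
def snap(n,f):
    c=camera(n); cv2.imwrite('pics/%s.png'%f,c['pixels']); np.savez('pics/%s.npz'%f,**c); return c
def load(f): return dict(np.load('pics/%s.npz'%f))
def cp(c):
    R=cv2.Rodrigues(np.array(c['rvec'],float))[0]; return R,np.array(c['tvec'],float).ravel()
def world(c,u,v,z=None):
    R,t=cp(c); K=c['intrinsics']
    if z is None: z=c['range_z'][int(round(v)),int(round(u))]
    p=np.linalg.inv(K)@np.array([u,v,1.])*z
    return R.T@(p-t)
def atz(c,u,v,h):
    R,t=cp(c); d=R.T@np.linalg.inv(c['intrinsics'])@np.array([u,v,1.]); o=-R.T@t
    return o+d*(h-o[2])/d[2]
def cloud(c):
    R,t=cp(c); K=c['intrinsics']; z=c['range_z']; v,u=np.mgrid[:480,:640]
    p=np.stack([(u-K[0,2])/K[0,0]*z,(v-K[1,2])/K[1,1]*z,z],-1)
    w=(p-t)@R; w[z==0]=np.nan; return w
def crop(c,f,x0,y0,x1,y1,s):
    cv2.imwrite('pics/%s.png'%f,cv2.resize(c['pixels'][y0:y1,x0:x1],None,fx=s,fy=s,interpolation=cv2.INTER_CUBIC))
E
python3 - <<'E'
from h import *
for n in ('side','top','wrist'):
    c=snap(n,n+'0'); R,t=cp(c); print(n,c['intrinsics'][0,0],(-R.T@t).round(3))
s=sense(); print(s); print(nose_length)
E
```

```text
pics
side 452.9391556816573 [0.403 0.923 0.785]
top 509.5094284996679 [0.358 0.01  1.29 ]
wrist 337.8788653065839 [ 0.348 -0.64   0.373]
{'clock': 0.15, 'joints': array([ 1.10129448,  0.59994919, -0.00253527,  1.59995213,  0.00180569,
        0.94291215, -0.07979184]), 'joint_velocities': array([-0.00128838, -0.00335467, -0.00069068, -0.00181184,  0.00095139,
       -0.00211643, -0.00045266]), 'joint_efforts': array([ 2.79076296e-03, -7.76993394e+01,  1.56617872e+00, -2.58237380e+01,
        1.23961468e-02,  6.73960152e-03,  3.83424731e-05]), 'eef_pos': array([ 0.27736842, -0.66946675,  0.24160765]), 'eef_rot': array([-5.82293185e-04,  9.80768909e-01,  1.95171659e-01, -1.79918366e-04]), 'ft_force': array([-0.0597545 ,  0.68290475,  0.58244284]), 'torque': array([ 0.00995122,  0.01153247, -0.00346479]), 'opening': 0.08523642938710353}
0.011
```

View pics/top0.png

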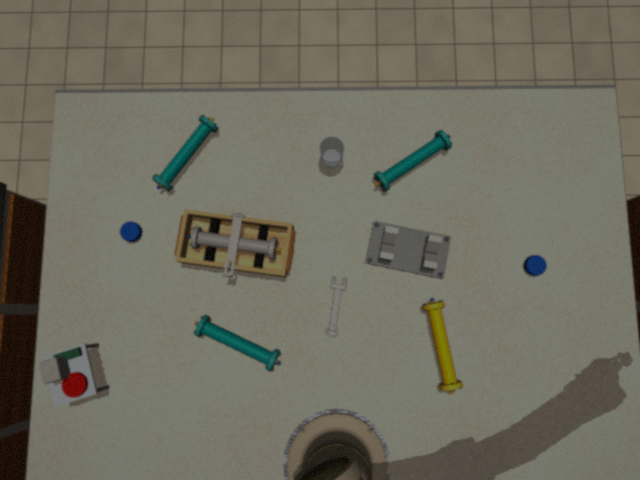

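View pics/side0.png

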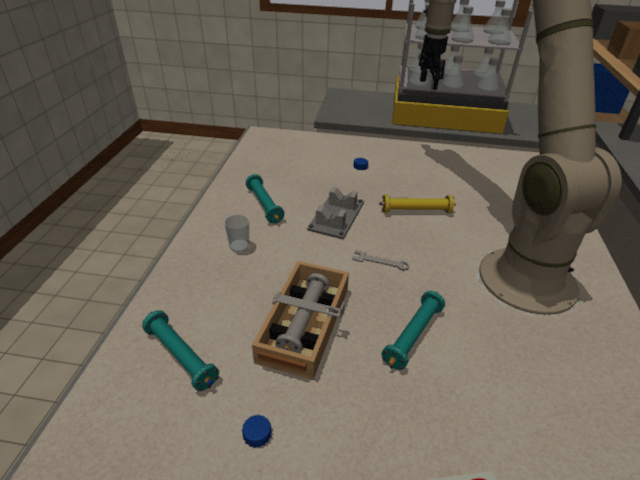

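The steel column is the grey one in the plywood crate at top (235,243). The turquoise ones at (185,155), (413,162) and (238,343) and the yellow one at (442,345) are look-alikes. The V-rest is at (408,250), the beaker at (332,152), the caps at (131,232) and (536,265), and the wrench at (337,307). Next I'll take enlarged crops and measure.

```bash
python3 - <<'E'
from h import *
c=load('top0'); w=cloud(c)
a=cv2.resize(c['pixels'][190:290,165:305],None,fx=5,fy=5,interpolation=cv2.INTER_CUBIC)
cv2.imwrite('pics/crateT.png',a)
cv2.imwrite('pics/vrT.png',cv2.resize(c['pixels'][205:295,350:465],None,fx=6,fy=6,interpolation=cv2.INTER_CUBIC))
def rect(m):
    p=w[m][:,:2].astype(np.float32); r=cv2.minAreaRect(p*1000); return len(p),r
v,u=np.mgrid[:480,:640]
box=lambda x0,y0,x1,y1:(u>=x0)&(u<x1)&(v>=y0)&(v<y1)
print('table z',np.nanmedian(w[300:400,150:180,2]))
m=box(165,195,305,290)&(w[...,2]>.03); print('crate',rect(m))
m=box(165,195,305,290)&(w[...,2]>.05)&(w[...,2]<.066); print('crate top',rect(m))
m=box(350,205,465,295)&(w[...,2]>.006)&(w[...,2]<.014); print('plate',rect(m))
m=box(350,205,465,295)&(w[...,2]>.045); print('blocks',rect(m))
for n,b in dict(beaker=(310,130,350,175),capl=(115,215,148,250),capr=(520,250,552,282)).items():
    m=box(*b)&(w[...,2]>.015); print(n,np.nanmean(w[m],0).round(3),m.sum())
E
```

```text
table z 0.001963658863674043
crate (4183, ((523.3062744140625, 250.75341796875), (287.2930908203125, 157.17147827148438), 80.86475372314453))
crate top (2548, ((525.713134765625, 249.47027587890625), (285.6138000488281, 152.30276489257812), 82.93418884277344))
plate (2219, ((516.553955078125, -182.20956420898438), (290.990966796875, 227.3935089111328), 89.5420150756836))
blocks (578, ((515.267333984375, -182.26513671875), (140.89987182617188, 80.37120819091797), 78.10096740722656))
beaker [0.763 0.009 0.059] 489
capl [0.565 0.52  0.025] 329
capr [ 0.472 -0.495  0.024] 347
```

View pics/crateT.png

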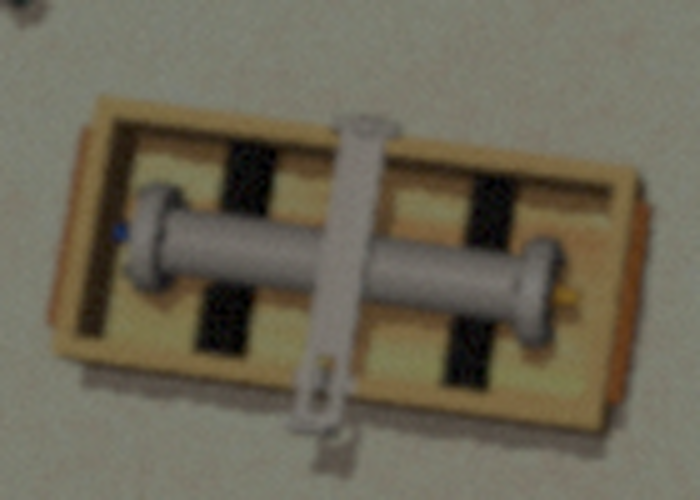

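View pics/vrT.png

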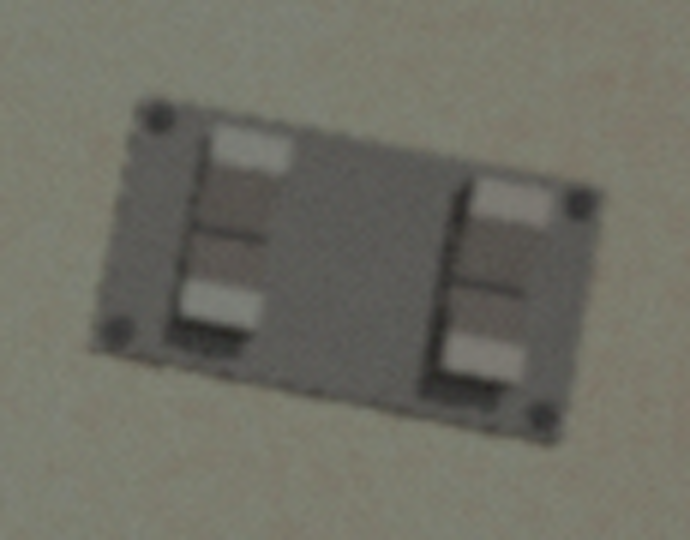

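```bash
cat >> h.py <<'E'
def fr(P,lx,ly):
    # corners: +x+y, +x-y, -x-y, -x+y ; rigid fit
    L=np.array([[lx,ly],[lx,-ly],[-lx,-ly],[-lx,ly]])/2; P=np.array(P)[:,:2]
    m=P.mean(0); H=(P-m).T@L; th=np.arctan2(H[1,0]-H[0,1],H[0,0]+H[1,1])
    Rr=np.array([[np.cos(th),-np.sin(th)],[np.sin(th),np.cos(th)]])
    return m,np.degrees(th),(P-m-L@Rr.T).round(4)
E
python3 - <<'E'
from h import *
c=load('top0')
C=[atz(c,165+a/5-.4,190+b/5-.4,.06) for a,b in [(100,97),(637,170),(603,430),(57,355)]]
m,th,r=fr(C,.13,.27);print('crate',m,th,r.tolist())
V=[atz(c,350+a/6-.4,205+b/6-.4,.01) for a,b in [(137,97),(605,187),(560,440),(95,350)]]
m2,th2,r2=fr(V,.11,.2);print('vrest',m2,th2,r2.tolist())
B=[atz(c,350+a/6-.4,205+b/6-.4,.055) for a,b in [(214,125),(553,185),(524,381),(178,318)]]
m3,th3,r3=fr(B,.08,.14);print('blocks',m3,th3,r3.tolist())
t=np.radians(th);ex=np.array([np.cos(t),np.sin(t)]);ey=np.array([-ex[1],ex[0]])
for n,p,z in [('flangeL',(153,238),.05),('flangeR',(542,293),.05),('tab',(315,428),.077),('hinge',(368,125),.065),('barrelmidL',(190,245),.05),('barrelmidR',(510,282),.05)]:
    q=atz(c,165+p[0]/5-.4,190+p[1]/5-.4,z)[:2]; print(n,q.round(4),((q-m)@ex).round(4),((q-m)@ey).round(4))
E
python3 - <<'E'
from h import *
c=load('side0')
cv2.imwrite('pics/crS.png',cv2.resize(c['pixels'][250:380,245:365],None,fx=4.5,fy=4.5,interpolation=cv2.INTER_CUBIC))
cv2.imwrite('pics/vS.png',cv2.resize(c['pixels'][180:245,300:375],None,fx=8,fy=8,interpolation=cv2.INTER_CUBIC))
E
```

```text
crate [0.53028905 0.24720671] -8.068663687958743 [[-0.0001, 0.0001], [-0.001, 0.0018], [0.0003, -0.0004], [0.0008, -0.0015]]
vrest [ 0.51550796 -0.18276591] -11.451727066139165 [[-0.0, 0.0006], [-0.0006, -0.0002], [0.0006, 0.0011], [-0.0, -0.0016]]
blocks [ 0.51640292 -0.18359338] -10.837514101940547 [[0.0003, -0.0003], [0.0007, -0.0003], [-0.0007, -0.0005], [-0.0004, 0.0011]]
flangeL [0.5444 0.3461] 0.0001 0.0999
flangeR [0.5155 0.1535] -0.0015 -0.0948
tab [0.448  0.2584] -0.0831 -0.0005
hinge [0.5973 0.238 ] 0.0677 0.0003
barrelmidL [0.5407 0.3277] -0.001 0.0811
barrelmidR [0.5211 0.1693] 0.0018 -0.0784
```

View pics/crS.png

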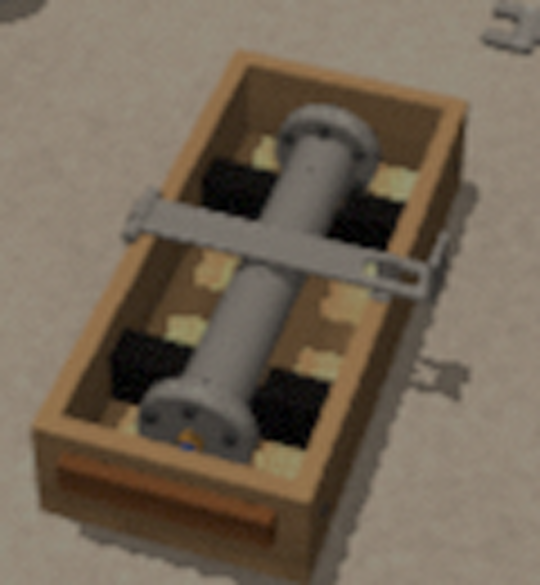

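View pics/vS.png

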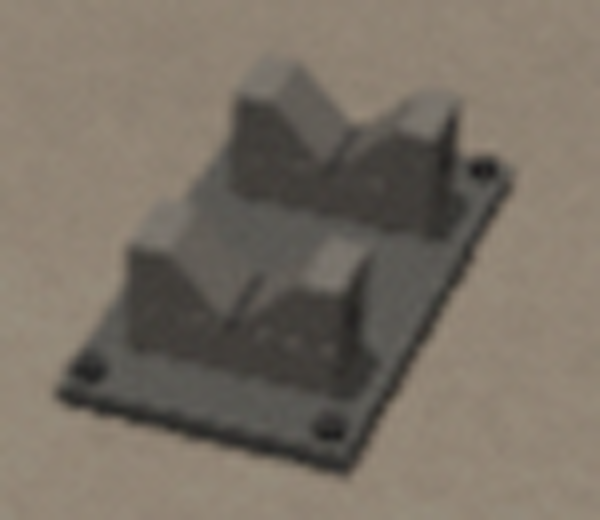

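```bash
cat >> h.py <<'E'
from scipy.spatial.transform import Rotation as Ro
def tool(beta,tilt=None):
    b=np.radians(beta); x=[np.cos(b),np.sin(b),0]; y=[np.sin(b),-np.cos(b),0]
    return np.array([x,y,[0,0,-1]]).T
def rel(p,beta,s=None,base=None):
    if base is None:
        s=s or sense(); q=s['eef_rot']; R0=Ro.from_quat([q[1],q[2],q[3],q[0]]).as_matrix(); p0=s['eef_pos']
    else: p0,R0=base
    d=R0.T@(np.array(p)-p0)*100; rv=Ro.from_matrix(R0.T@tool(beta)).as_rotvec()
    print('xyz cm',d.round(2),'r',rv.round(3))
CR=np.array([.5303,.2472]); tc=np.radians(-8.07)
VR=np.array([.516,-.183]); tv=np.radians(-11.2)
def crw(x,y,z): return np.r_[CR+[x*np.cos(tc)-y*np.sin(tc),x*np.sin(tc)+y*np.cos(tc)],z]
def vrw(x,y,z): return np.r_[VR+[x*np.cos(tv)-y*np.sin(tv),x*np.sin(tv)+y*np.cos(tv)],z]
E
python3 - <<'E'
from h import *
rel([.45,-.2,.24],97); 
print(crw(-.084,0,.077))
E
```

```text
xyz cm [ 33.92 -36.76   0.2 ] r [-1.0e-03 -1.0e-03 -1.3e+00]
[0.44713183 0.25899216 0.077     ]
```

Call:
carry_out:
  targets:
    - {"x": 5,"y": -5,"z": 0,"rz": -0.18}
    - {"x": 10,"y": -10.5,"z": 0,"rz": -0.36}
    - {"x": 15,"y": -16,"z": 0,"rz": -0.54}
    - {"x": 20,"y": -21,"z": 0,"rz": -0.72}
    - {"x": 24,"y": -26,"z": 0,"rz": -0.9}
    - {"x": 28,"y": -30,"z": 0,"rz": -1.08}
    - {"x": 31.5,"y": -34,"z": 0,"rz": -1.2}
    - {"x": 34,"y": -36.8,"z": 0,"rz": -1.3}

```text
invalid input at $.targets[0]: expected keys rx, ry, rz, x, y, z, jaw
```

```bash
python3 - <<'E'
from h import *
s=sense();print(s['clock'],s['eef_pos'],s['joints'].round(2),s['ft_force'].round(1))
rel(crw(-.084,0,.17),171.93)
E
```

```text
0.15 [ 0.27736842 -0.66946675  0.24160765] [ 1.1   0.6  -0.    1.6   0.    0.94 -0.08] [-0.1  0.7  0.6]
xyz cm [ 51.23 -79.26   7.25] r [-1.000e-03 -2.000e-03 -2.608e+00]
```

Call:
carry_out:
  targets:
    - {"x": 5,"y": -5,"z": 0,"rx": 0,"ry": 0,"rz": -0.18,"jaw": 0.3}
    - {"x": 10,"y": -10.5,"z": 0,"rx": 0,"ry": 0,"rz": -0.36,"jaw": 0.3}
    - {"x": 15,"y": -16,"z": 0,"rx": 0,"ry": 0,"rz": -0.54,"jaw": 0.3}
    - {"x": 20,"y": -21,"z": 0,"rx": 0,"ry": 0,"rz": -0.72,"jaw": 0.3}
    - {"x": 24,"y": -26,"z": 0,"rx": 0,"ry": 0,"rz": -0.9,"jaw": 0.3}
    - {"x": 28,"y": -30,"z": 0,"rx": 0,"ry": 0,"rz": -1.08,"jaw": 0.3}
    - {"x": 31.5,"y": -34,"z": 0,"rx": 0,"ry": 0,"rz": -1.2,"jaw": 0.3}
    - {"x": 34,"y": -36.8,"z": 0,"rx": 0,"ry": 0,"rz": -1.3,"jaw": 0.3}

```text
clock: 1.15
eef_pos: [0.4507, -0.199, 0.2424]
eef_rot: [0.0, 0.661, 0.75, 0.0]
ft_force: [1.6, -0.5, -0.1]
opening: 0.0597
```

```bash
python3 - <<'E'
from h import *
s=sense();print(s['clock'],s['eef_pos'],s['joints'].round(2),s['ft_force'].round(1),s['opening'])
rel(crw(-.084,0,.17),171.93)
E
```

```text
1.15 [ 0.45073711 -0.19897583  0.24237449] [ 0.63  0.35 -0.43  2.1   0.21  0.73  0.19] [ 1.6 -0.5 -0.1] 0.05970907493153253
xyz cm [45.48  5.36  7.23] r [ 0.     0.    -1.305]
```

Call:
carry_out:
  targets:
    - {"x": 5.5,"y": 0.7,"z": 0,"rx": 0,"ry": 0,"rz": -0.17,"jaw": 0.4}
    - {"x": 11,"y": 1.3,"z": 0.5,"rx": 0,"ry": 0,"rz": -0.34,"jaw": 0.4}
    - {"x": 17,"y": 2,"z": 1,"rx": 0,"ry": 0,"rz": -0.51,"jaw": 0.4}
    - {"x": 23,"y": 2.7,"z": 1.5,"rx": 0,"ry": 0,"rz": -0.68,"jaw": 0.4}
    - {"x": 29,"y": 3.4,"z": 2,"rx": 0,"ry": 0,"rz": -0.85,"jaw": 0.4}
    - {"x": 35,"y": 4.1,"z": 3,"rx": 0,"ry": 0,"rz": -1.02,"jaw": 0.4}
    - {"x": 41,"y": 4.8,"z": 4,"rx": 0,"ry": 0,"rz": -1.17,"jaw": 0.4}
    - {"x": 45.5,"y": 5.4,"z": 5,"rx": 0,"ry": 0,"rz": -1.305,"jaw": 0.4}

```text
clock: 2.15
eef_pos: [0.4482, 0.2601, 0.192]
eef_rot: [0.0, 0.069, 0.998, 0.0]
ft_force: [0.7, -0.9, 0.4]
opening: 0.0514
```

```bash
python3 - <<'E'
from h import *
s=sense();print(s['clock'],s['eef_pos'],s['joints'].round(2),s['ft_force'].round(1),s['opening'])
rel(crw(-.084,0,.1),171.93); rel(crw(-.084,0,.072),171.93)
c=snap('wrist','w1');snap('top','t1')
E
```

```text
2.15 [0.44824066 0.26014616 0.19199028] [-0.1   0.52 -0.75  2.09  0.53  0.73  0.24] [ 0.7 -0.9  0.4] 0.05141641578286175
xyz cm [ 0.09 -0.14  9.2 ] r [0.001 0.    0.003]
xyz cm [ 0.1  -0.14 12.  ] r [0.001 0.    0.003]
```

View pics/w1.png

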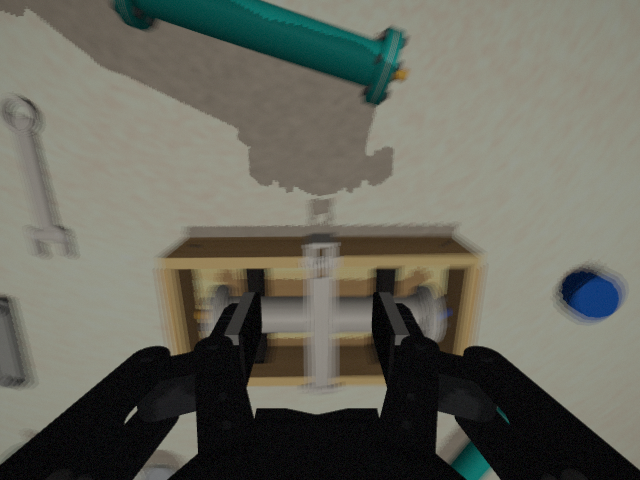

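```bash
python3 - <<'E'
from h import *
c=snap('wrist','w2'); w=cloud(c)
crop(c,'w2c',150,190,490,400,2.3)
for v in range(226,262,3): print(v,w[v,321].round(4), end=' | ')
E
```

```text
226 [4.559e-01 2.677e-01 1.000e-04] | 229 [ 4.591e-01  2.673e-01 -4.000e-04] | 232 [ 4.621e-01  2.669e-01 -2.000e-04] | 235 [4.651e-01 2.665e-01 2.000e-04] | 238 [0.4472 0.2676 0.0698] | 241 [0.4475 0.2675 0.077 ] | 244 [0.4474 0.2673 0.0846] | 247 [0.4485 0.2671 0.0882] | 250 [0.4504 0.2669 0.0897] | 253 [0.4613 0.2658 0.0648] | 256 [0.4638 0.2655 0.0651] | 259 [0.4662 0.2652 0.0655] |
```

View pics/w2c.png

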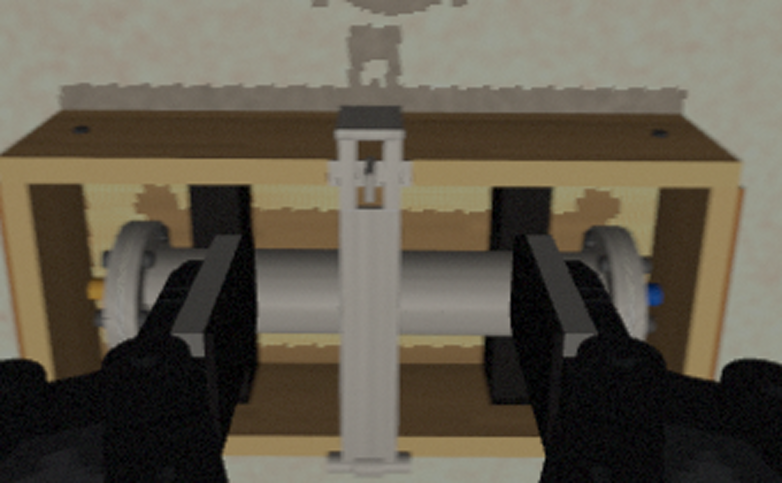

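Call:
carry_out:
  targets:
    - {"x": -0.1,"y": -0.1,"z": 4,"rx": 0,"ry": 0,"rz": 0,"jaw": 0.4}
    - {"x": -0.1,"y": -0.1,"z": 8,"rx": 0,"ry": 0,"rz": 0,"jaw": 0.4}
    - {"x": -0.1,"y": -0.1,"z": 11,"rx": 0,"ry": 0,"rz": 0,"jaw": 0.4}
    - {"x": -0.1,"y": -0.1,"z": 11.9,"rx": 0,"ry": 0,"rz": 0,"jaw": 0.4}
    - {"x": -0.1,"y": -0.1,"z": 11.9,"rx": 0,"ry": 0,"rz": 0,"jaw": 0.9}
    - {"x": -0.1,"y": -0.1,"z": 11.9,"rx": 0,"ry": 0,"rz": 0,"jaw": 0.9}
    - {"x": -0.1,"y": -0.1,"z": 11.9,"rx": 0,"ry": 0,"rz": 0,"jaw": 0.9}
    - {"x": -0.1,"y": -0.1,"z": 11.9,"rx": 0,"ry": 0,"rz": 0,"jaw": 0.9}

```text
clock: 3.3
eef_pos: [0.4503, 0.259, 0.0751]
eef_rot: [0.001, 0.071, 0.997, 0.003]
ft_force: [-0.5, 6.2, -1.3]
opening: 0.0205
```

```bash
python3 - <<'E'
from h import *
s=sense();print(s['clock'],s['eef_pos'],s['joints'].round(2),s['ft_force'].round(1),s['opening'])
c=snap('wrist','w3');crop(c,'w3',150,190,490,400,2.3)
import math
# arc: grip height h above tab strap: TCP relative to hinge crate frame (x,z)
h=np.array([.066,.062]); g=(s['eef_pos'][:2]-CR)@np.array([np.cos(tc),np.sin(tc)]); r=np.array([g,s['eef_pos'][2]+.008])-h
print(g,r)
for th in np.arange(0.,2.2,.2):
    a=th; p=np.array([r[0]*np.cos(a)+r[1]*np.sin(a), -r[0]*np.sin(a)+r[1]*np.cos(a)])
    d=p-r; print(round(th,2),'tool x %.2f z %.2f'%(-d[0]*100,-d[1]*100))
E
```

```text
3.3 [0.45029042 0.25902042 0.07510317] [-0.25  0.67 -0.56  2.18  0.77  0.49  0.02] [-0.5  6.2 -1.3] 0.02048579348052803
-0.08087665015511158 [-0.14687665  0.02110317]
0.0 tool x -0.00 z -0.00
0.2 tool x -0.71 z -2.88
0.4 tool x -1.98 z -5.55
0.6 tool x -3.76 z -7.92
0.8 tool x -5.97 z -9.90
1.0 tool x -8.53 z -11.39
1.2 tool x -11.33 z -12.34
1.4 tool x -14.27 z -12.72
1.6 tool x -17.23 z -12.51
1.8 tool x -20.08 z -11.71
2.0 tool x -22.72 z -10.37
```

View pics/w3.png

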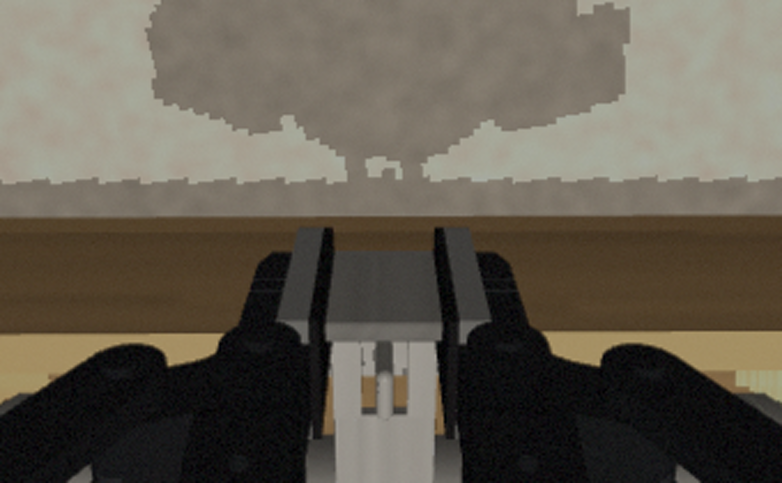

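Call:
carry_out:
  targets:
    - {"x": -0.3,"y": 0,"z": -1.4,"rx": 0,"ry": 0,"rz": 0,"jaw": 0.9}
    - {"x": -0.7,"y": 0,"z": -2.9,"rx": 0,"ry": 0,"rz": 0,"jaw": 0.9}
    - {"x": -1.3,"y": 0,"z": -4.2,"rx": 0,"ry": 0,"rz": 0,"jaw": 0.9}
    - {"x": -2.0,"y": 0,"z": -5.5,"rx": 0,"ry": 0,"rz": 0,"jaw": 0.9}
    - {"x": -2.8,"y": 0,"z": -6.8,"rx": 0,"ry": 0,"rz": 0,"jaw": 0.9}
    - {"x": -3.8,"y": 0,"z": -7.9,"rx": 0,"ry": 0,"rz": 0,"jaw": 0.9}
    - {"x": -4.8,"y": 0,"z": -8.9,"rx": 0,"ry": 0,"rz": 0,"jaw": 0.9}
    - {"x": -6.0,"y": 0,"z": -9.9,"rx": 0,"ry": 0,"rz": 0,"jaw": 0.9}

```text
clock: 4.35
eef_pos: [0.51, 0.2504, 0.1745]
eef_rot: [0.001, 0.072, 0.997, 0.003]
ft_force: [6.2, 8.7, -11.0]
opening: 0.02
```

```bash
python3 - <<'E'
from h import *
s=sense();print(s['clock'],s['eef_pos'],s['joints'].round(2),s['ft_force'].round(1),s['opening'])
c=snap('side','s4');crop(c,'s4',200,180,420,380,3)
E
```

```text
4.35 [0.51000745 0.25036803 0.17446289] [-0.06  0.59 -0.73  2.    0.57  0.75  0.3 ] [  6.2   8.7 -11. ] 0.020041204532722387
```

View pics/s4.png

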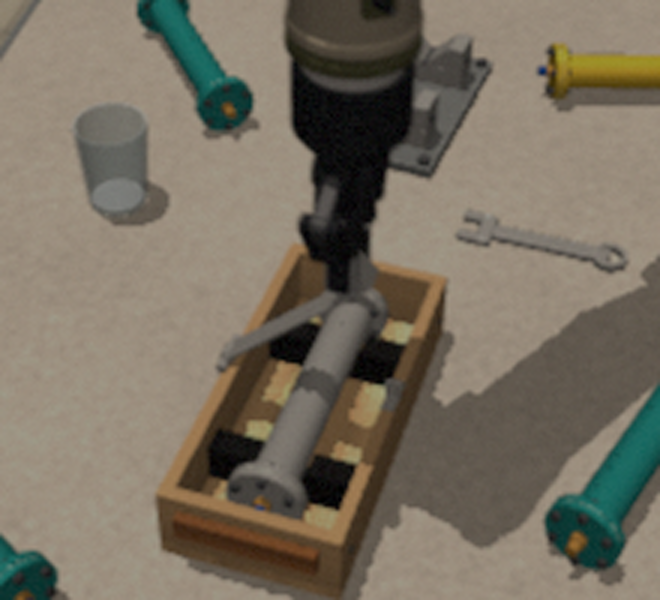

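Call:
carry_out:
  targets:
    - {"x": -1.25,"y": 0,"z": -0.8,"rx": 0,"ry": 0,"rz": 0,"jaw": 0.9}
    - {"x": -2.6,"y": 0,"z": -1.5,"rx": 0,"ry": 0,"rz": 0,"jaw": 0.9}
    - {"x": -4.0,"y": 0,"z": -2.0,"rx": 0,"ry": 0,"rz": 0,"jaw": 0.9}
    - {"x": -5.4,"y": 0,"z": -2.4,"rx": 0,"ry": 0,"rz": 0,"jaw": 0.9}
    - {"x": -6.8,"y": 0,"z": -2.7,"rx": 0,"ry": 0,"rz": 0,"jaw": 0.9}
    - {"x": -8.3,"y": 0,"z": -2.8,"rx": 0,"ry": 0,"rz": 0,"jaw": 0.9}
    - {"x": -9.8,"y": 0,"z": -2.8,"rx": 0,"ry": 0,"rz": 0,"jaw": 0.9}
    - {"x": -11.3,"y": 0,"z": -2.6,"rx": 0,"ry": 0,"rz": 0,"jaw": 0.9}

```text
clock: 5.4
eef_pos: [0.6217, 0.2345, 0.2019]
eef_rot: [0.002, 0.071, 0.997, 0.003]
ft_force: [0.3, 7.2, 7.3]
opening: 0.0193
```

Call:
carry_out:
  targets:
    - {"x": -1.4,"y": 0,"z": 0.3,"rx": 0,"ry": 0,"rz": 0,"jaw": 0.9}
    - {"x": -2.8,"y": 0,"z": 0.8,"rx": 0,"ry": 0,"rz": 0,"jaw": 0.9}
    - {"x": -4.2,"y": 0,"z": 1.4,"rx": 0,"ry": 0,"rz": 0,"jaw": 0.9}
    - {"x": -5.5,"y": 0,"z": 2.1,"rx": 0,"ry": 0,"rz": 0,"jaw": 0.9}

```text
clock: 5.9
eef_pos: [0.6773, 0.2266, 0.1814]
eef_rot: [0.003, 0.072, 0.997, 0.003]
ft_force: [2.2, 6.7, 5.7]
opening: 0.0193
```

```bash
python3 - <<'E'
from h import *
s=sense();print(s['clock'],s['eef_pos'],s['joints'].round(2),s['ft_force'].round(1),s['opening'])
c=snap('side','s5');crop(c,'s5',170,150,390,350,3)
E
```

```text
5.9 [0.677342   0.22658727 0.18144694] [ 0.02  0.74 -0.71  1.65  0.57  0.95  0.53] [2.2 6.7 5.7] 0.019323728706512076
```

View pics/s5.png

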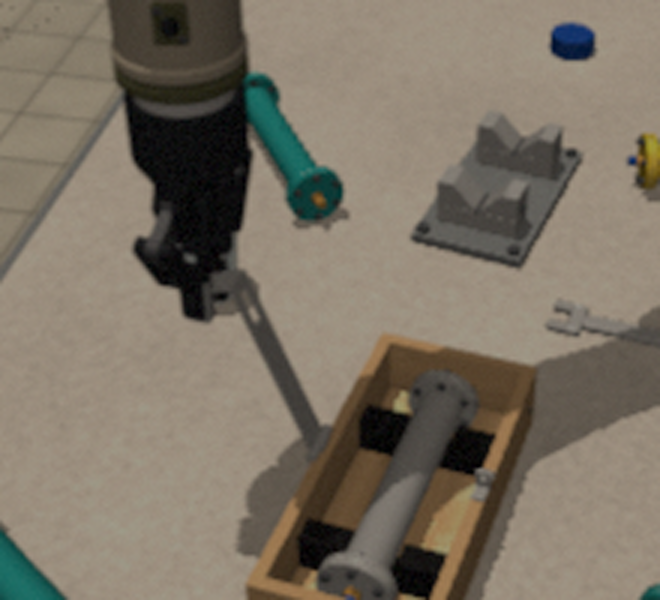

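Call:
carry_out:
  targets:
    - {"x": -1.2,"y": 0,"z": 0.8,"rx": 0,"ry": 0,"rz": 0,"jaw": 0.9}
    - {"x": -2.3,"y": 0,"z": 1.7,"rx": 0,"ry": 0,"rz": 0,"jaw": 0.9}
    - {"x": -2.3,"y": 0,"z": 1.7,"rx": 0,"ry": 0,"rz": 0,"jaw": 0.35}
    - {"x": -2.3,"y": 0,"z": 1.7,"rx": 0,"ry": 0,"rz": 0,"jaw": 0.35}
    - {"x": -2.3,"y": 0,"z": 1.7,"rx": 0,"ry": 0,"rz": 0,"jaw": 0.35}
    - {"x": -2.3,"y": 0,"z": -3,"rx": 0,"ry": 0,"rz": 0,"jaw": 0.35}
    - {"x": -1,"y": 0,"z": -5,"rx": 0,"ry": 0,"rz": 0,"jaw": 0.35}
    - {"x": 4,"y": 0,"z": -5,"rx": 0,"ry": 0,"rz": 0,"jaw": 0.35}

```text
clock: 6.95
eef_pos: [0.6365, 0.2292, 0.2288]
eef_rot: [0.002, 0.073, 0.997, 0.001]
ft_force: [-0.0, -0.2, -0.2]
opening: 0.0551
```

```bash
python3 - <<'E'
from h import *
s=sense();print(s['clock'],s['eef_pos'],s['joints'].round(2),s['ft_force'].round(1),s['opening'])
c=snap('side','s6');crop(c,'s6',170,150,390,350,3)
rel(crw(0,.002,.15),81.93)
E
```

```text
6.95 [0.63654837 0.22919625 0.22878915] [ 0.03  0.65 -0.75  1.7   0.52  0.99  0.52] [-0.  -0.2 -0.2] 0.05505517066171281
xyz cm [9.81 0.43 7.84] r [-0.003 -0.002  1.572]
```

View pics/s6.png

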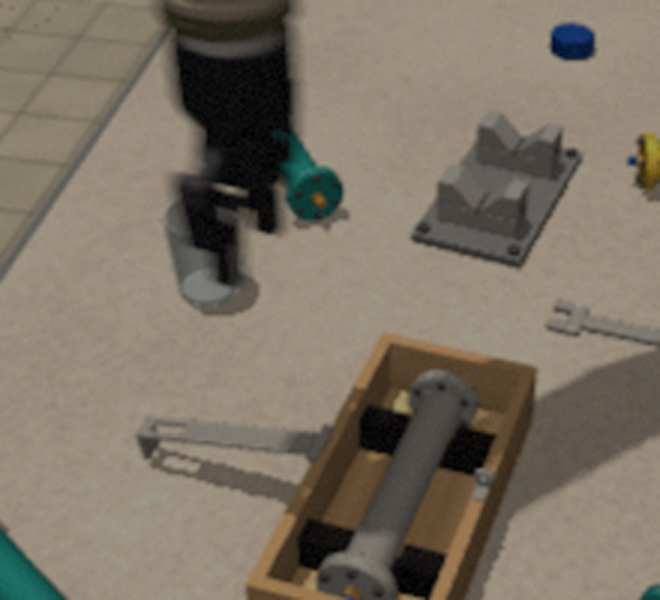

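Call:
carry_out:
  targets:
    - {"x": 3,"y": 0.1,"z": 0,"rx": 0,"ry": 0,"rz": 0.18,"jaw": 0.3}
    - {"x": 6,"y": 0.2,"z": 1,"rx": 0,"ry": 0,"rz": 0.36,"jaw": 0.3}
    - {"x": 8,"y": 0.4,"z": 2,"rx": 0,"ry": 0,"rz": 0.54,"jaw": 0.3}
    - {"x": 9.8,"y": 0.4,"z": 3,"rx": 0,"ry": 0,"rz": 0.72,"jaw": 0.3}
    - {"x": 9.8,"y": 0.4,"z": 4,"rx": 0,"ry": 0,"rz": 0.9,"jaw": 0.3}
    - {"x": 9.8,"y": 0.4,"z": 5,"rx": 0,"ry": 0,"rz": 1.08,"jaw": 0.3}
    - {"x": 9.8,"y": 0.4,"z": 6,"rx": 0,"ry": 0,"rz": 1.26,"jaw": 0.3}
    - {"x": 9.8,"y": 0.4,"z": 7,"rx": 0,"ry": 0,"rz": 1.44,"jaw": 0.3}

```text
clock: 8.0
eef_pos: [0.5382, 0.2472, 0.1571]
eef_rot: [-0.0, 0.714, 0.7, -0.0]
ft_force: [-0.1, 0.3, -0.5]
opening: 0.0596
```

Call:
carry_out:
  targets:
    - {"x": 0,"y": 0,"z": 0,"rx": 0,"ry": 0,"rz": 0.13,"jaw": 0.3}
    - {"x": 0,"y": 0,"z": 0,"rx": 0,"ry": 0,"rz": 0.13,"jaw": 0.3}

```text
clock: 8.25
eef_pos: [0.5382, 0.2474, 0.1573]
eef_rot: [0.0, 0.755, 0.655, -0.0]
ft_force: [-0.6, -0.0, 0.1]
opening: 0.0598
```

```bash
python3 - <<'E'
from h import *
s=sense();print(s['clock'],s['eef_pos'],s['joints'].round(2),s['ft_force'].round(1),s['opening'])
rel(crw(0,.002,.15),81.93)
c=snap('wrist','w7'); w=cloud(c)
rel(crw(0,.002,.035),81.93)
c=snap('top','t7'); crop(c,'t7',165,170,305,290,5)
E
```

```text
8.25 [0.53823324 0.2474455  0.15732128] [-0.33  0.56 -0.29  1.97  0.26  0.64 -0.92] [-0.6 -0.   0.1] 0.05983834106977011
xyz cm [ 0.06 -0.78  0.73] r [-0.     0.001 -0.001]
xyz cm [ 0.06 -0.81 12.24] r [-0.     0.     0.001]
```

View pics/w7.png

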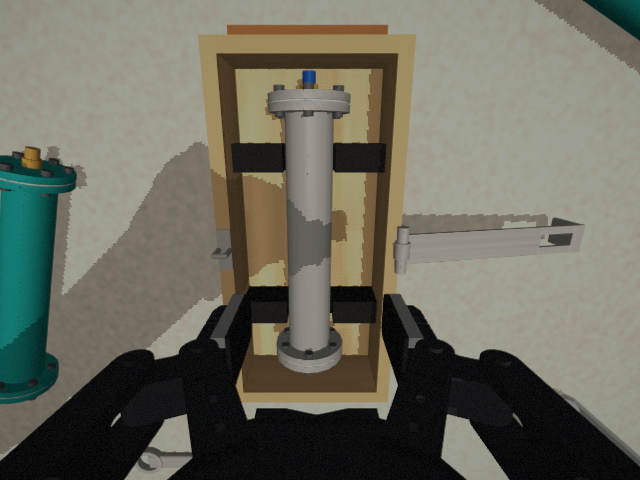

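View pics/t7.png

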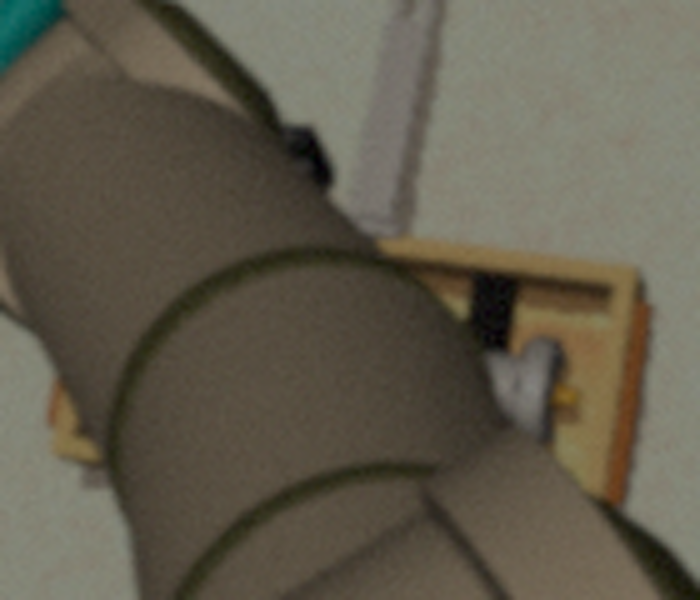

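The wrist view shows the hasp folded over, with its tab at (565,235), and the column still in its cradles, centred near (309,225). Next I'll measure its axis.

```bash
python3 - <<'E'
from h import *
c=load('w7'); w=cloud(c)
for n,(a,b) in dict(barrel=(120,320),fl1=(90,108),fl2=(350,368)).items():
    m=np.zeros((480,640),bool); m[a:b,255:360]=True
    p=w[m]; p=p[(p[:,2]>.046)]
    q=(p[:,:2]-CR)@np.array([[np.cos(tc),-np.sin(tc)],[np.sin(tc),np.cos(tc)]])
    print(n,len(p),p.mean(0).round(4),'z max',np.percentile(p[:,2],98).round(4),'crate x mean/min/max',q[:,0].mean().round(4),q[:,0].min().round(4),q[:,0].max().round(4),'y',q[:,1].min().round(4),q[:,1].max().round(4))
    if n=='barrel': 
        k=np.polyfit(q[:,1],q[:,0],1); print('fit',k)
E
```

```text
barrel 8538 [0.5347 0.268  0.054 ] z max 0.0577 crate x mean/min/max 0.0015 -0.015 0.0178 y -0.0637 0.0884
fit [0.00663699 0.00133928]
fl1 1429 [0.5465 0.3461 0.0629] z max 0.0684 crate x mean/min/max 0.0022 -0.0252 0.0287 y 0.095 0.1064
fl2 1056 [0.5186 0.1585 0.0616] z max 0.0678 crate x mean/min/max 0.0009 -0.0261 0.0266 y -0.1026 -0.0825
```

Call:
carry_out:
  targets:
    - {"x": 0.1,"y": -0.65,"z": 3.5,"rx": 0,"ry": 0,"rz": 0,"jaw": 0.3}
    - {"x": 0.1,"y": -0.65,"z": 7.5,"rx": 0,"ry": 0,"rz": 0,"jaw": 0.3}
    - {"x": 0.1,"y": -0.65,"z": 10.5,"rx": 0,"ry": 0,"rz": 0,"jaw": 0.3}
    - {"x": 0.1,"y": -0.65,"z": 12.3,"rx": 0,"ry": 0,"rz": 0,"jaw": 0.3}
    - {"x": 0.1,"y": -0.65,"z": 12.3,"rx": 0,"ry": 0,"rz": 0,"jaw": 0.3}

```text
clock: 8.98
eef_pos: [0.5339, 0.2495, 0.0361]
eef_rot: [0.001, 0.755, 0.655, 0.001]
ft_force: [-0.1, -1.3, 16.4]
opening: 0.06
```

Call:
carry_out:
  targets:
    - {"x": 0,"y": 0,"z": 0,"rx": 0,"ry": 0,"rz": 0,"jaw": 0.85}
    - {"x": 0,"y": 0,"z": 0,"rx": 0,"ry": 0,"rz": 0,"jaw": 0.85}
    - {"x": 0,"y": 0,"z": 0,"rx": 0,"ry": 0,"rz": 0,"jaw": 0.85}
    - {"x": 0,"y": 0,"z": 0,"rx": 0,"ry": 0,"rz": 0,"jaw": 0.85}

```text
clock: 9.48
eef_pos: [0.533, 0.2495, 0.0352]
eef_rot: [0.0, 0.756, 0.655, 0.0]
ft_force: [-2.9, -1.3, 10.2]
opening: 0.0323
```

```bash
python3 - <<'E'
from h import *
s=sense();print(s['clock'],s['eef_pos'],s['joints'].round(2),s['ft_force'].round(1),s['opening'])
c=snap('wrist','w8')
E
```

```text
9.475 [0.53299573 0.24949876 0.03522466] [-0.4   0.74 -0.19  2.05  0.35  0.39 -1.02] [-2.9 -1.3 10.2] 0.03230469289872526
```

View pics/w8.png

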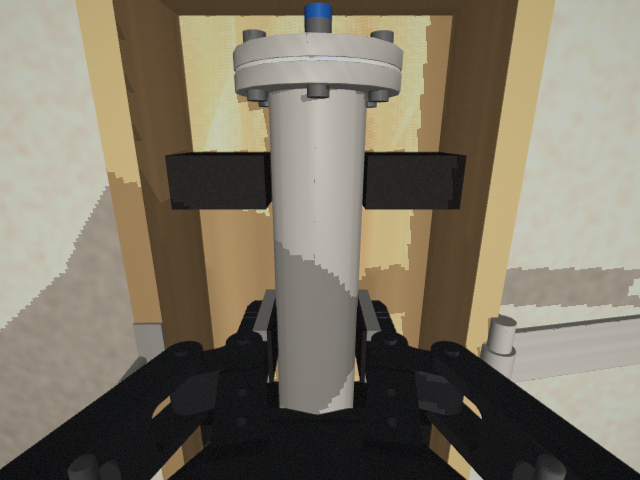

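Call:
carry_out:
  targets:
    - {"x": 0,"y": 0,"z": -0.5,"rx": 0,"ry": 0,"rz": 0,"jaw": 0.85}
    - {"x": 0,"y": 0,"z": -1.2,"rx": 0,"ry": 0,"rz": 0,"jaw": 0.85}
    - {"x": 0,"y": 0,"z": -2,"rx": 0,"ry": 0,"rz": 0,"jaw": 0.85}
    - {"x": 0,"y": 0,"z": -2,"rx": 0,"ry": 0,"rz": 0,"jaw": 0.85}

```text
clock: 10.02
eef_pos: [0.5331, 0.2494, 0.0549]
eef_rot: [0.0, 0.756, 0.655, 0.0]
ft_force: [0.1, 0.3, -6.4]
opening: 0.032
```

```bash
python3 - <<'E'
from h import *
s=sense();print(s['clock'],s['eef_pos'],s['joints'].round(2),s['ft_force'].round(1),s['torque'].round(2),s['opening'])
c=snap('wrist','w9')
E
```

```text
10.025 [0.53307921 0.24935942 0.05485086] [-0.39  0.7  -0.21  2.04  0.34  0.43 -1.  ] [ 0.1  0.3 -6.4] [-0.02  0.01 -0.01] 0.03199828101391135
```

View pics/w9.png

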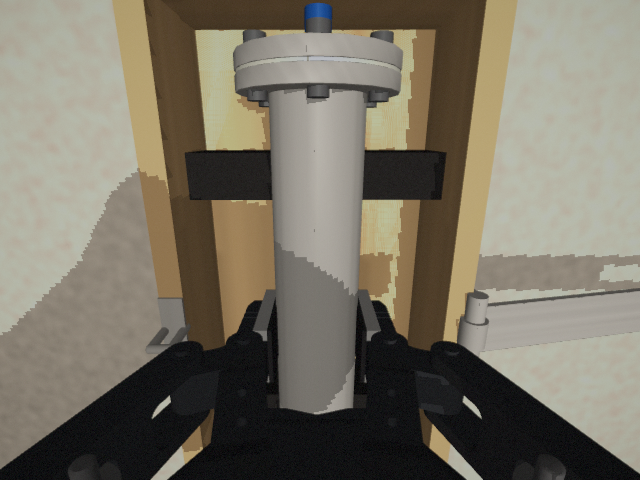

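Call:
carry_out:
  targets:
    - {"x": 0,"y": 0,"z": -2,"rx": 0,"ry": 0,"rz": 0,"jaw": 0.85}
    - {"x": 0,"y": 0,"z": -4.5,"rx": 0,"ry": 0,"rz": 0,"jaw": 0.85}
    - {"x": 0,"y": 0,"z": -7,"rx": 0,"ry": 0,"rz": 0,"jaw": 0.85}
    - {"x": 0,"y": 0,"z": -9.5,"rx": 0,"ry": 0,"rz": 0,"jaw": 0.85}
    - {"x": 0,"y": 0,"z": -11,"rx": 0,"ry": 0,"rz": 0,"jaw": 0.85}
    - {"x": 0,"y": 0,"z": -11,"rx": 0,"ry": 0,"rz": 0,"jaw": 0.85}
    - {"x": 0,"y": 0,"z": -11,"rx": 0,"ry": 0,"rz": 0,"jaw": 0.85}

```text
clock: 10.95
eef_pos: [0.5323, 0.2489, 0.1633]
eef_rot: [-0.0, 0.756, 0.655, -0.001]
ft_force: [0.2, 0.0, -7.9]
opening: 0.0324
```

```bash
python3 - <<'E'
from h import *
s=sense();print(s['clock'],s['eef_pos'],s['joints'].round(2),s['ft_force'].round(1),s['torque'].round(2),s['opening'])
rel(vrw(0,0,.165),78.8)
c=snap('wrist','w10'); w=cloud(c)
ey=np.array([-np.sin(tc),np.cos(tc)]); ex=np.array([np.cos(tc),np.sin(tc)])
T=s['eef_pos'][:2]
for n,(a,b) in dict(barrel=(110,400),fl1=(40,90)).items():
    m=np.zeros((480,640),bool); m[a:b,225:410]=True
    if n=='barrel': m[:, :275]=False; m[:,360:]=False
    p=w[m]; p=p[p[:,2]>s['eef_pos'][2]+.01]
    q=np.c_[(p[:,:2]-T)@ex,(p[:,:2]-T)@ey]
    print(n,len(p),p.mean(0).round(4),p[:,2].max(),q.min(0).round(4),q.max(0).round(4),q.mean(0).round(4))
    if n=='barrel':
        mm=q[:,1]>.0; print(np.polyfit(q[:,1],q[:,0],1)); 
        top=[(y,np.percentile(p[abs(q[:,1]-y)<.004,2],95)) for y in (.015,.03,.05,.07)]; print(np.round(top,4))
print(np.isnan(w).sum())
E
```

```text
10.95 [0.53230607 0.24888765 0.16331643] [-0.33  0.55 -0.3   1.98  0.26  0.65 -0.93] [ 0.2  0.  -7.9] [-0.01 -0.01  0.05] 0.03238133623813767
xyz cm [-42.98   4.54  -0.13] r [-0.001  0.001  0.052]
barrel 23956 [0.5367 0.284  0.1821] 0.1889335543821041 [-0.0174 -0.0334] [0.0162 0.0851] [-0.0006  0.0354]
[ 0.00335828 -0.0007138 ]
[[0.015  0.1851]
 [0.03   0.1851]
 [0.05   0.1851]
 [0.07   0.1851]]
fl1 8243 [0.5455 0.3439 0.1908] 0.19750339956250001 [-0.0275  0.0894] [0.0266 0.1047] [-0.0003  0.0959]
3597
```

View pics/w10.png

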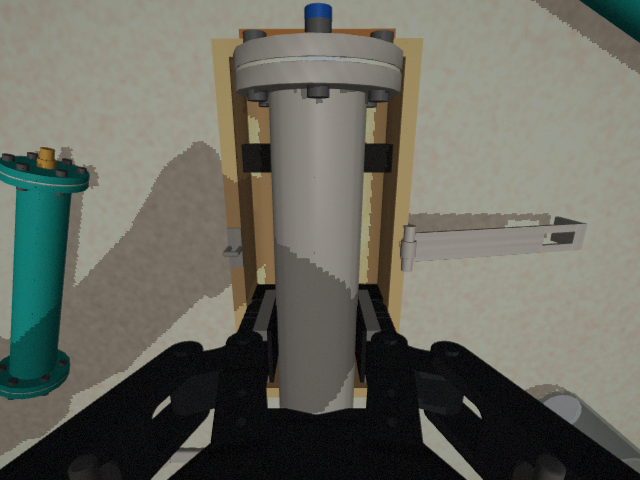

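Call:
carry_out:
  targets:
    - {"x": -3,"y": 0.3,"z": 0,"rx": 0,"ry": 0,"rz": 0,"jaw": 0.85}
    - {"x": -8,"y": 0.8,"z": 0,"rx": 0,"ry": 0,"rz": 0.01,"jaw": 0.85}
    - {"x": -14,"y": 1.5,"z": 0,"rx": 0,"ry": 0,"rz": 0.02,"jaw": 0.85}
    - {"x": -20,"y": 2.1,"z": 0,"rx": 0,"ry": 0,"rz": 0.03,"jaw": 0.85}
    - {"x": -26,"y": 2.7,"z": 0,"rx": 0,"ry": 0,"rz": 0.04,"jaw": 0.85}
    - {"x": -32,"y": 3.4,"z": 0,"rx": 0,"ry": 0,"rz": 0.05,"jaw": 0.85}
    - {"x": -37,"y": 3.9,"z": 0,"rx": 0,"ry": 0,"rz": 0.05,"jaw": 0.85}
    - {"x": -41,"y": 4.3,"z": 0,"rx": 0,"ry": 0,"rz": 0.05,"jaw": 0.85}

```text
clock: 12.0
eef_pos: [0.5161, -0.1651, 0.1633]
eef_rot: [-0.0, 0.772, 0.635, -0.001]
ft_force: [0.8, 0.4, -7.0]
opening: 0.0324
```

Call:
carry_out:
  targets:
    - {"x": -1.5,"y": 0.2,"z": 0,"rx": 0,"ry": 0,"rz": 0,"jaw": 0.85}
    - {"x": -2,"y": 0.2,"z": 0,"rx": 0,"ry": 0,"rz": 0,"jaw": 0.85}
    - {"x": -2,"y": 0.2,"z": 0,"rx": 0,"ry": 0,"rz": 0,"jaw": 0.85}

```text
clock: 12.38
eef_pos: [0.515, -0.1816, 0.164]
eef_rot: [-0.0, 0.772, 0.636, 0.0]
ft_force: [0.5, 0.4, -7.6]
opening: 0.0322
```

```bash
python3 - <<'E'
from h import *
s=sense();print(s['clock'],s['eef_pos'],s['joints'].round(2),s['ft_force'].round(1),s['torque'].round(2),s['opening'])
rel(vrw(0,0,.165),78.8)
c=snap('wrist','w11'); c=snap('side','s11'); crop(c,'s11',250,120,430,270,4)
E
```

```text
12.375 [ 0.51503937 -0.18155621  0.16395932] [ 0.47  0.51 -0.33  2.07  0.28  0.6  -0.24] [ 0.5  0.4 -7.6] [ 0.06 -0.   -0.  ] 0.03222837182849792
xyz cm [-0.12  0.12 -0.1 ] r [-0.001 -0.001  0.004]
```

View pics/w11.png

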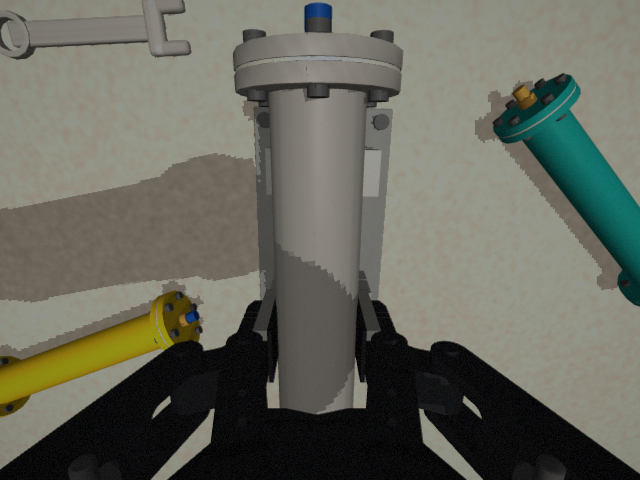

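View pics/s11.png

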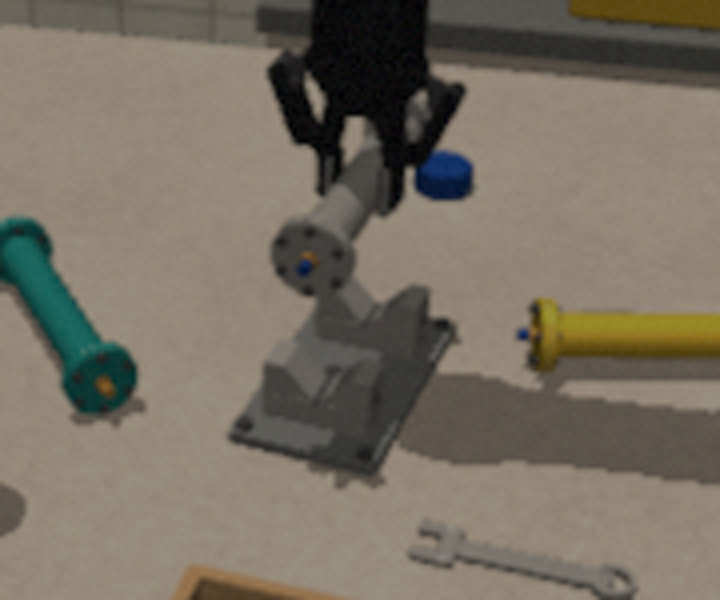

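```bash
python3 - <<'E'
from h import *
c=load('w11'); w=cloud(c); T=sense()['eef_pos'][:2]
ex=np.array([np.cos(tv),np.sin(tv)]); ey=np.array([-ex[1],ex[0]])
L=[];Rr=[]
for v in range(112,250,6):
    r=w[v,235:410]; ok=(r[:,2]>.0065)&(r[:,2]<.02)
    u=np.where(ok)[0]
    if len(u)<4: continue
    a,b=r[u[0],:2],r[u[-1],:2]
    L.append([(a-T)@ey,(a-T)@ex]);Rr.append([(b-T)@ey,(b-T)@ex])
L=np.array(L);Rr=np.array(Rr)
print(np.c_[L,Rr].round(4)); print(np.polyfit(L[:,0],L[:,1],1),np.polyfit(Rr[:,0],Rr[:,1],1))
m=(w[...,2]>.05)&(w[...,2]<.062); m[:100]=False;m[260:]=False;m[:,:255]=False;m[:,395:]=False
p=w[m][:,:2]-T; q=np.c_[p@ex,p@ey]
for sd in (1,-1):
    k=q[q[:,0]*sd>0]; print(sd,len(k),k.min(0).round(4),k.max(0).round(4))
# barrel axis
b=w[110:260,290:345].reshape(-1,3); b=w[110:290,265:375].reshape(-1,3); b=b[b[:,2]>.165]; bb=b[:,:2]-T
print(np.polyfit(bb@ey,bb@ex,1),(bb@ex).min(),(bb@ex).max(), b[:,2].max())
crop(c,'w11c',230,90,420,290,3)
E
```

```text
[[ 0.0942 -0.051   0.0947  0.0587]
 [ 0.0897 -0.0512  0.0901  0.058 ]
 [ 0.0852 -0.0506  0.0856  0.058 ]
 [ 0.0806 -0.0509  0.081   0.0574]
 [ 0.076  -0.0509  0.0764  0.0581]
 [ 0.0714 -0.0512  0.0718  0.0574]
 [ 0.0667 -0.0514  0.0671  0.0578]
 [ 0.0618 -0.0521  0.0623  0.0574]
 [ 0.0571 -0.0513  0.0576  0.0576]
 [ 0.0524 -0.0512  0.0528  0.0568]
 [ 0.0475 -0.0514  0.0478  0.0576]
 [ 0.0424 -0.052   0.043   0.0568]
 [ 0.0375 -0.0512  0.0379  0.0573]
 [ 0.0324 -0.0516  0.0329  0.0567]
 [ 0.0273 -0.0519  0.0278  0.057 ]
 [ 0.0221 -0.0521  0.0224  0.0576]
 [ 0.0165 -0.0526  0.0174  0.0568]
 [ 0.0115 -0.0518  0.012   0.0573]
 [ 0.0062 -0.052   0.0068  0.0567]
 [ 0.001  -0.0522  0.0012  0.0572]
 [-0.0046 -0.0525 -0.004   0.0564]
 [-0.0105 -0.0521 -0.0094  0.0567]
 [-0.0155 -0.0521 -0.0149  0.0561]]
[ 0.01373107 -0.05218561] [0.01485523 0.05665823]
1 759 [0.0315 0.0353] [0.0431 0.0672]
-1 258 [-0.0373  0.0365] [-0.0332  0.0683]
[ 0.001661   -0.00109395] -0.017777436011867896 0.01580261172635946 0.18754086443547496
```

View pics/w11c.png

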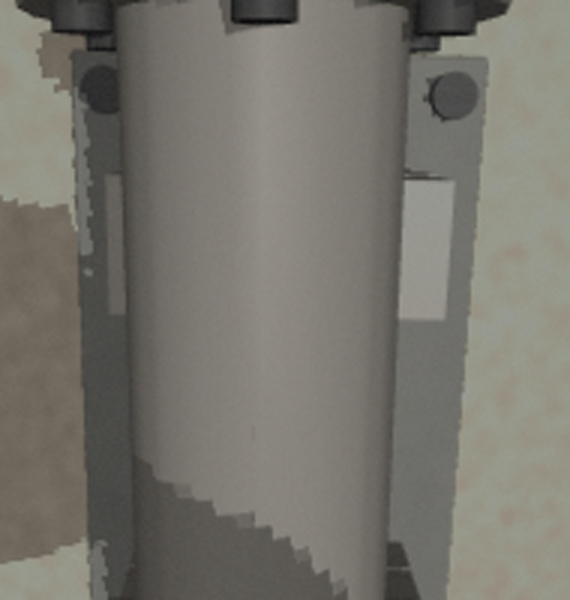

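Call:
carry_out:
  targets:
    - {"x": -0.2,"y": 0.3,"z": 2,"rx": 0,"ry": 0,"rz": 0.013,"jaw": 0.85}
    - {"x": -0.2,"y": 0.3,"z": 4.5,"rx": 0,"ry": 0,"rz": 0.013,"jaw": 0.85}
    - {"x": -0.2,"y": 0.3,"z": 7,"rx": 0,"ry": 0,"rz": 0.013,"jaw": 0.85}
    - {"x": -0.2,"y": 0.3,"z": 9,"rx": 0,"ry": 0,"rz": 0.013,"jaw": 0.85}
    - {"x": -0.2,"y": 0.3,"z": 10,"rx": 0,"ry": 0,"rz": 0.013,"jaw": 0.85}
    - {"x": -0.2,"y": 0.3,"z": 10.5,"rx": 0,"ry": 0,"rz": 0.013,"jaw": 0.85}
    - {"x": -0.2,"y": 0.3,"z": 10.5,"rx": 0,"ry": 0,"rz": 0.013,"jaw": 0.85}

```text
clock: 13.35
eef_pos: [0.5179, -0.185, 0.0595]
eef_rot: [0.0, 0.776, 0.631, 0.0]
ft_force: [0.1, 0.2, -7.3]
opening: 0.0321
```

```bash
python3 - <<'E'
from h import *
s=sense();print(s['clock'],s['eef_pos'],s['joints'].round(2),s['ft_force'].round(1),s['torque'].round(2),s['opening'])
c=snap('side','s12'); crop(c,'s12',270,150,400,260,5)
c=snap('wrist','w12')
E
```

```text
13.35 [ 0.51790907 -0.18497105  0.05949743] [ 0.39  0.67 -0.22  2.13  0.37  0.38 -0.34] [ 0.1  0.2 -7.3] [-0.04  0.03  0.03] 0.032078856501443924
```

View pics/s12.png

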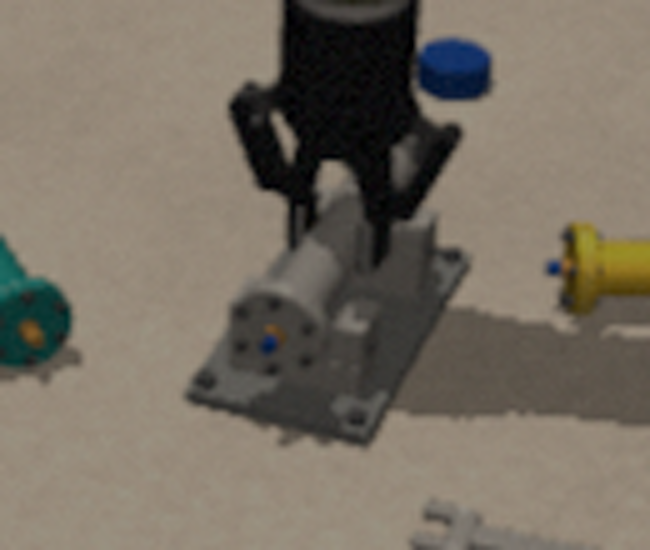

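View pics/w12.png

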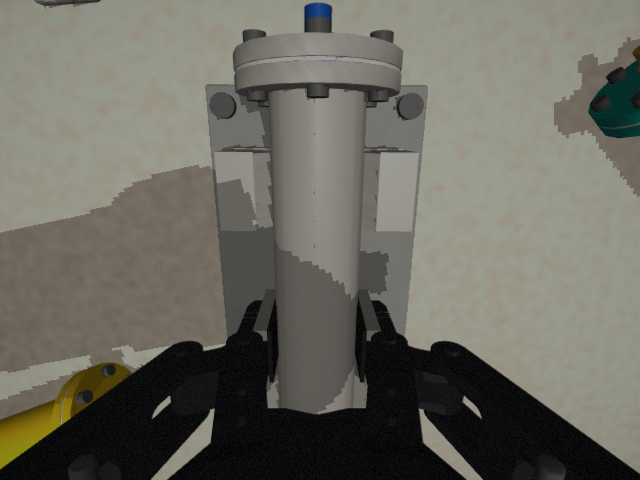

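Call:
carry_out:
  targets:
    - {"x": 0,"y": 0,"z": 0.4,"rx": 0,"ry": 0,"rz": 0,"jaw": 0.85}
    - {"x": 0,"y": 0,"z": 0.7,"rx": 0,"ry": 0,"rz": 0,"jaw": 0.85}
    - {"x": 0,"y": 0,"z": 0.85,"rx": 0,"ry": 0,"rz": 0,"jaw": 0.85}
    - {"x": 0,"y": 0,"z": 0.85,"rx": 0,"ry": 0,"rz": 0,"jaw": 0.85}

```text
clock: 13.95
eef_pos: [0.5175, -0.1852, 0.0506]
eef_rot: [-0.0, 0.776, 0.631, -0.0]
ft_force: [0.4, 1.5, -7.3]
opening: 0.0325
```

```bash
python3 - <<'E'
from h import *
s=sense();print(s['clock'],s['eef_pos'],s['ft_force'].round(1),s['torque'].round(2),s['opening'])
E
```

```text
13.95 [ 0.51754609 -0.18522275  0.05061924] [ 0.4  1.5 -7.3] [ 0.03 -0.04  0.03] 0.03254215502397126
```

Call:
carry_out:
  targets:
    - {"x": 0,"y": 0,"z": 0.1,"rx": 0,"ry": 0,"rz": 0,"jaw": 0.85}
    - {"x": 0,"y": 0,"z": 0.1,"rx": 0,"ry": 0,"rz": 0,"jaw": 0.85}

```text
clock: 14.2
eef_pos: [0.5176, -0.1852, 0.0497]
eef_rot: [-0.0, 0.776, 0.631, -0.0]
ft_force: [-0.0, -0.2, -7.6]
opening: 0.0323
```

Call:
carry_out:
  targets:
    - {"x": 0,"y": 0,"z": 0.1,"rx": 0,"ry": 0,"rz": 0,"jaw": 0.85}
    - {"x": 0,"y": 0,"z": 0.1,"rx": 0,"ry": 0,"rz": 0,"jaw": 0.85}

```text
clock: 14.45
eef_pos: [0.5177, -0.1853, 0.0494]
eef_rot: [0.0, 0.776, 0.631, 0.0]
ft_force: [-1.6, 0.3, 3.3]
opening: 0.0323
```

Call:
carry_out:
  targets:
    - {"x": 0,"y": 0,"z": 0,"rx": 0,"ry": 0,"rz": 0,"jaw": 0.55}
    - {"x": 0,"y": 0,"z": 0,"rx": 0,"ry": 0,"rz": 0,"jaw": 0.35}
    - {"x": 0,"y": 0,"z": 0,"rx": 0,"ry": 0,"rz": 0,"jaw": 0.35}

```text
clock: 14.82
eef_pos: [0.5178, -0.1853, 0.0488]
eef_rot: [0.0, 0.776, 0.631, 0.0]
ft_force: [0.2, 0.3, -0.7]
opening: 0.0553
```

```bash
python3 - <<'E'
from h import *
s=sense();print(s['clock'],s['eef_pos'],s['ft_force'].round(1),s['torque'].round(2),s['opening'])
c=snap('wrist','w13')
E
```

```text
14.825 [ 0.51783048 -0.18525715  0.04883318] [ 0.2  0.3 -0.7] [ 0.01  0.01 -0.01] 0.05534898038301958
```

View pics/w13.png

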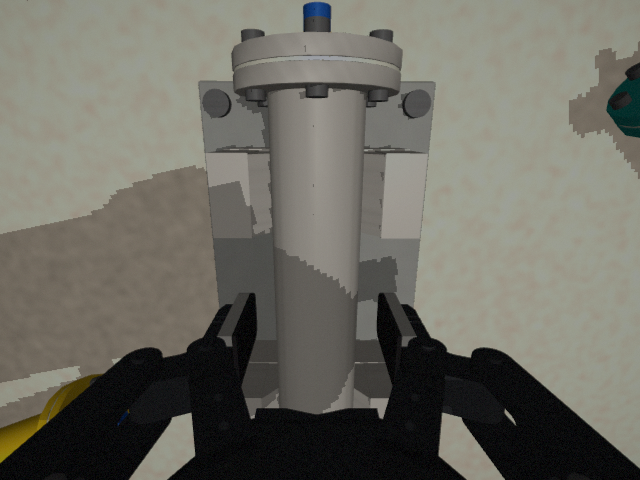

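Call:
carry_out:
  targets:
    - {"x": 0,"y": 0,"z": -1,"rx": 0,"ry": 0,"rz": 0,"jaw": 0.35}
    - {"x": 0,"y": 0,"z": -3,"rx": 0,"ry": 0,"rz": 0,"jaw": 0.35}
    - {"x": 0,"y": 0,"z": -6,"rx": 0,"ry": 0,"rz": 0,"jaw": 0.35}
    - {"x": 0,"y": 0,"z": -8,"rx": 0,"ry": 0,"rz": 0,"jaw": 0.35}
    - {"x": 0,"y": 0,"z": -8,"rx": 0,"ry": 0,"rz": 0,"jaw": 1}
    - {"x": 0,"y": 0,"z": -8,"rx": 0,"ry": 0,"rz": 0,"jaw": 1}
    - {"x": 0,"y": 0,"z": -8,"rx": 0,"ry": 0,"rz": 0,"jaw": 1}
    - {"x": 0,"y": 0,"z": -8,"rx": 0,"ry": 0,"rz": 0,"jaw": 1}

```text
clock: 15.88
eef_pos: [0.5173, -0.185, 0.1281]
eef_rot: [-0.001, 0.776, 0.631, -0.0]
ft_force: [0.1, 0.1, -0.3]
opening: 0.0
```

```bash
python3 - <<'E'
from h import *
s=sense();print(s['clock'],s['eef_pos'],s['ft_force'].round(1),s['torque'].round(2),s['opening'])
c=snap('wrist','w14');w=cloud(c);T=s['eef_pos'][:2]
t2=np.radians(-12);ex=np.array([np.cos(t2),np.sin(t2)]); ey=np.array([-ex[1],ex[0]])
b=w[100:290,230:420].reshape(-1,3); b=b[(b[:,2]>.060)&(b[:,2]<.09)]; bb=b[:,:2]-T
print(np.polyfit(bb@ey,bb@ex,1),(bb@ex).min(),(bb@ex).max(),np.percentile(b[:,2],[50,90,98]))
c=snap('side','s14'); crop(c,'s14',270,130,400,260,4)
E
```

```text
15.875 [ 0.51733504 -0.18503901  0.12809716] [ 0.1  0.1 -0.3] [ 0.1  -0.02  0.02] 8.02244589959787e-07
[-0.0013406  -0.00052606] -0.027355806145125953 0.02627336524908964 [0.06925009 0.07157635 0.08046427]
```

View pics/w14.png

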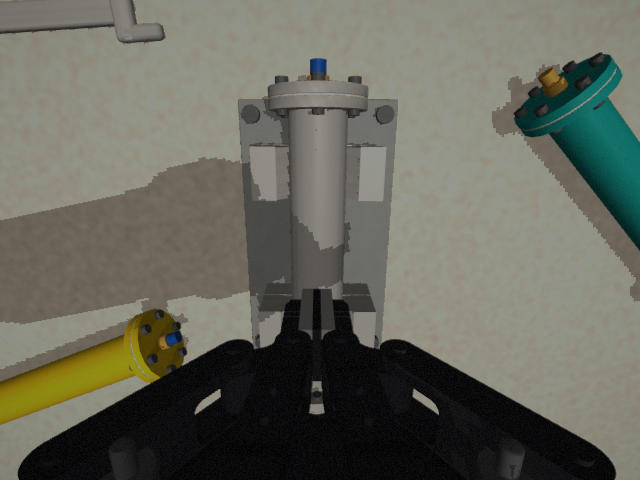

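View pics/s14.png

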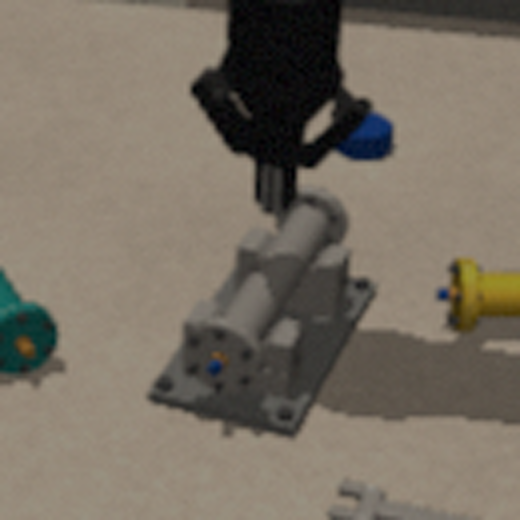

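Call:
carry_out:
  targets:
    - {"x": 0,"y": 0,"z": 2,"rx": 0,"ry": 0,"rz": 0,"jaw": 1}
    - {"x": 0,"y": 0,"z": 3.5,"rx": 0,"ry": 0,"rz": 0,"jaw": 1}
    - {"x": 0,"y": 0,"z": 4,"rx": 0,"ry": 0,"rz": 0,"jaw": 1}
    - {"x": 0,"y": 0,"z": 4,"rx": 0,"ry": 0,"rz": 0,"jaw": 1}

```text
clock: 16.48
eef_pos: [0.5175, -0.185, 0.0884]
eef_rot: [-0.0, 0.776, 0.631, -0.0]
ft_force: [-0.2, -1.0, 0.6]
opening: -0.0001
```

Call:
carry_out:
  targets:
    - {"x": 0,"y": 0,"z": 0.2,"rx": 0,"ry": 0,"rz": 0,"jaw": 1}
    - {"x": 0,"y": 0,"z": 0.2,"rx": 0,"ry": 0,"rz": 0,"jaw": 1}
    - {"x": 0,"y": 0,"z": 0.2,"rx": 0,"ry": 0,"rz": 0,"jaw": 1}

```text
clock: 16.85
eef_pos: [0.5177, -0.1853, 0.087]
eef_rot: [0.0, 0.776, 0.631, 0.0]
ft_force: [-0.2, -0.3, -0.5]
opening: 0.0001
```

Call:
carry_out:
  targets:
    - {"x": 0,"y": 0,"z": 0.1,"rx": 0,"ry": 0,"rz": 0,"jaw": 1}
    - {"x": 0,"y": 0,"z": 0.1,"rx": 0,"ry": 0,"rz": 0,"jaw": 1}

```text
clock: 17.1
eef_pos: [0.5176, -0.1852, 0.0858]
eef_rot: [-0.0, 0.776, 0.631, -0.0]
ft_force: [-0.0, -0.4, -0.5]
opening: -0.0001
```

Call:
carry_out:
  targets:
    - {"x": 0,"y": 0,"z": 0.1,"rx": 0,"ry": 0,"rz": 0,"jaw": 1}
    - {"x": 0,"y": 0,"z": 0.1,"rx": 0,"ry": 0,"rz": 0,"jaw": 1}

```text
clock: 17.35
eef_pos: [0.5176, -0.1852, 0.0847]
eef_rot: [-0.0, 0.776, 0.631, -0.0]
ft_force: [-0.2, 0.1, 0.3]
opening: 0.0002
```

Call:
carry_out:
  targets:
    - {"x": 0,"y": 0,"z": 0.1,"rx": 0,"ry": 0,"rz": 0,"jaw": 1}
    - {"x": 0,"y": 0,"z": 0.1,"rx": 0,"ry": 0,"rz": 0,"jaw": 1}

```text
clock: 17.6
eef_pos: [0.5176, -0.1852, 0.0837]
eef_rot: [-0.0, 0.776, 0.631, -0.0]
ft_force: [0.3, -1.2, -0.3]
opening: -0.0001
```

Call:
carry_out:
  targets:
    - {"x": 0,"y": 0,"z": 0.1,"rx": 0,"ry": 0,"rz": 0,"jaw": 1}
    - {"x": 0,"y": 0,"z": 0.1,"rx": 0,"ry": 0,"rz": 0,"jaw": 1}

```text
clock: 17.85
eef_pos: [0.5176, -0.1852, 0.0827]
eef_rot: [-0.0, 0.776, 0.631, -0.0]
ft_force: [1.0, 1.0, -0.8]
opening: 0.0003
```

Call:
carry_out:
  targets:
    - {"x": 0,"y": 0,"z": 0.05,"rx": 0,"ry": 0,"rz": 0,"jaw": 1}
    - {"x": 0,"y": 0,"z": 0.05,"rx": 0,"ry": 0,"rz": 0,"jaw": 1}

```text
clock: 18.1
eef_pos: [0.5176, -0.1852, 0.0822]
eef_rot: [-0.0, 0.776, 0.631, -0.0]
ft_force: [0.0, -0.4, 0.4]
opening: 0.0001
```

Call:
carry_out:
  targets:
    - {"x": 0,"y": 0,"z": 0.05,"rx": 0,"ry": 0,"rz": 0,"jaw": 1}
    - {"x": 0,"y": 0,"z": 0.05,"rx": 0,"ry": 0,"rz": 0,"jaw": 1}

```text
clock: 18.35
eef_pos: [0.5177, -0.1852, 0.0821]
eef_rot: [0.0, 0.776, 0.631, 0.0]
ft_force: [-0.8, -0.3, 5.0]
opening: 0.0001
```

Call:
carry_out:
  targets:
    - {"x": 0,"y": 0,"z": 0.05,"rx": 0,"ry": 0,"rz": 0,"jaw": 1}
    - {"x": 0,"y": 0,"z": 0.05,"rx": 0,"ry": 0,"rz": 0,"jaw": 1}

```text
clock: 18.6
eef_pos: [0.5177, -0.1852, 0.082]
eef_rot: [0.0, 0.776, 0.631, 0.0]
ft_force: [-2.5, 0.3, 11.3]
opening: -0.0001
```

Call:
carry_out:
  targets:
    - {"x": 0,"y": 0,"z": 0.07,"rx": 0,"ry": 0,"rz": 0,"jaw": 1}
    - {"x": 0,"y": 0,"z": 0.07,"rx": 0,"ry": 0,"rz": 0,"jaw": 1}
    - {"x": 0,"y": 0,"z": 0.07,"rx": 0,"ry": 0,"rz": 0,"jaw": 1}
    - {"x": 0,"y": 0,"z": 0.07,"rx": 0,"ry": 0,"rz": 0,"jaw": 1}

```text
clock: 19.1
eef_pos: [0.5177, -0.1852, 0.0819]
eef_rot: [0.001, 0.776, 0.631, 0.0]
ft_force: [-3.9, 1.2, 19.3]
opening: -0.0001
```

```bash
python3 - <<'E'
from h import *
def p():
    s=sense();print(s['clock'],s['eef_pos'].round(4),s['ft_force'].round(1),s['torque'].round(2))
p();c=snap('wrist','w15');p()
w=cloud(c);T=sense()['eef_pos'][:2]
t2=np.radians(-12);ex=np.array([np.cos(t2),np.sin(t2)]); ey=np.array([-ex[1],ex[0]])
b=w[95:290,230:420].reshape(-1,3); b=b[(b[:,2]>.060)&(b[:,2]<.074)]; bb=b[:,:2]-T; k=abs(bb@ex)<.018; bb=bb[k]; 
print('barrel',np.polyfit(bb@ey,bb@ex,1),'top',np.percentile(b[k,2],[90,97]))
L=[]
for v in range(112,250,6):
    r=w[v,190:450]; u=np.where((r[:,2]>.0065)&(r[:,2]<.02))[0]
    if len(u)>4: a=(r[u[0],:2]+r[u[-1],:2])/2-T; L.append([a@ey,a@ex])
L=np.array(L); print('plate',np.polyfit(L[:,0],L[:,1],1))
c=snap('side','s15');p(); crop(c,'s15',200,100,400,260,4)
c=snap('top','t15');p()
E
```

```text
19.1 [ 0.5177 -0.1852  0.0819] [-3.9  1.2 19.3] [0.26 0.9  0.01]
19.15 [ 0.5177 -0.1852  0.0819] [-3.6  2.1 18.7] [ 0.26  0.95 -0.  ]
barrel [ 0.00274106 -0.00109477] top [0.07102865 0.07156006]
plate [-0.00082821 -0.00095995]
19.2 [ 0.5177 -0.1852  0.0819] [-3.7  2.3 17.8] [0.28 0.92 0.03]
19.25 [ 0.5177 -0.1852  0.0819] [-1.9  1.6 18.9] [0.32 0.87 0.05]
```

View pics/w15.png

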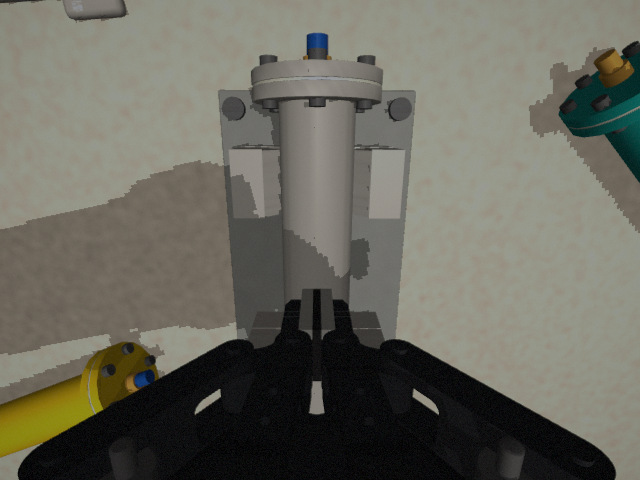

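View pics/t15.png

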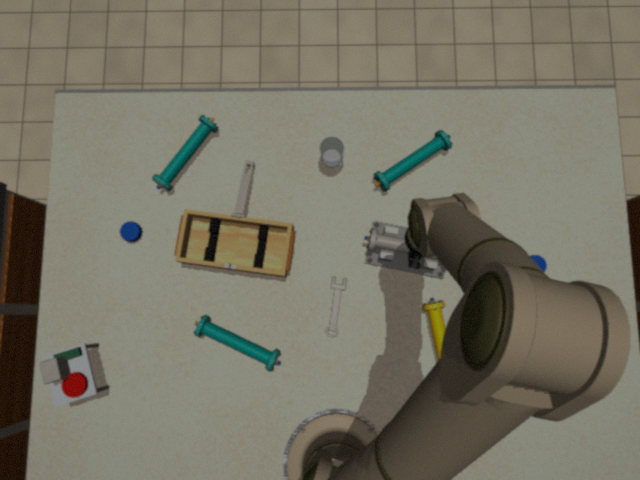

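```bash
python3 - <<'E'
from h import *
print(hand_in()); s=sense(); print(s['clock'],s['ft_force'].round(1))
E
```

```text
the job is handed in; nothing more can be done
None
the job is handed in; nothing more can be done
```

The job is handed in: the column is seated in both V-blocks and the closed fingertips were pressing it down when I finished. No verdict is reported, so this rests on my own last checks.

**What I did:** I pinched the hasp tab, swung it past upright and let it fall to its stop. Then I gripped the barrel between the cradles and lifted the column out. I laid it in the V-blocks, let it settle, and pressed on top of the barrel with the jaws shut.

**Last checks:**

| Check | Result |
|---|---|
| Push, vertical | about 18–19 N, steady over four readings |
| Push, sideways | about 2–4 N, not zero |
| Barrel top height | about 71–71.5 mm (71 mm when seated) |
| Axis offset from the plate centre line | about 0.1 mm |
| Angle to the plate | about 0.004 rad |
| Hasp | lies folded over in the top view |
| Beaker, left cap | in the top view, where they started |
| Wrench | in the top view, where it started |
| Right cap | mostly hidden by the arm, so only partly confirmed |

**Disagreements along the way:**
- **Fingers entering the crate:** the tool read an upward force of about 16 N just before gripping. I did not find the cause; it was gone once the column was lifted.
- **V-rest angle:** the top camera gave 10.8 to 11.5 degrees and the wrist camera about 12. I used the wrist value.
- **Not measured:** the forces on each sloping side of the V-blocks, and the column's exact position along the grooves once seated. I estimate it was within a few millimetres of the middle.

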